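# Put the honed chisels back in their fitted rests

## Task

The four bench chisels lie in a row on the dark rack after honing. Move each one to its own rest in the tool tray, the one whose blade slot fits its blade width, and lay it fully home: handle in the cradle, blade flat in the slot with its edge not sticking out. Lay them down gently rather than dropping them, do not let the chisels knock together, and leave the hammer and the tape roll where they are.

Things in the scene. Friction and masses are not known exactly. Their poses are not given: they have to be found in the camera images.
- chisel9: Loose bench chisel, blade 9 mm wide (narrowest), 212 mm long, 0.08-0.29 kg. Origin: handle's axis, at the grip point just behind the ferrule. +x to the cutting edge, z up. Along x: round wooden handle, 26 mm in diameter, -92 to 15 mm; steel ferrule and neck to 60; flat blade 60 to 120, its underside 6 mm below the axis. Grip from above across the handle.
- chisel18: The same but for its blade, 18 mm wide (second narrowest). At the start the four chisels lie parallel in a row, 68 mm apart, in shuffled order on a fixed dark rack, origins 50 mm above the bench, +x away from the robot within 0.3 rad.
- chisel30: The same but for its blade, 30 mm wide (second widest). In the rack the handles lie in a vee rail at chisel x = -87 to -57 mm (give or take 6 mm), the blades on a flat rail 44 mm high at x = 60 to 120; between the rails there is nothing over 10 mm high, so fingers can straddle a handle.
- chisel42: The same but for its blade, 42 mm wide (widest). Handles are all alike: only blade width tells the chisels apart.
- rest9: Fixed plywood rest for the 9 mm chisel: its grey-lined blade slot is 17 mm wide (narrowest). 230 x 64 mm. Origin at its underside; +x from the handle end to the slot end, away from the robot within 0.3 rad, z up. A chisel is home when its origin is 50 mm straight above this origin and its +x lies along the rest's +x.
- rest18: The same, for the 18 mm chisel: slot 26 mm wide. The four rests stand parallel in a row, 68 mm apart, in shuffled order in a fixed shallow tray (rim 24 mm high, rest origins 6 mm above the bench). Rack and tray stand side by side; which one is left or right changes.
- rest30: The same, for the 30 mm chisel: slot 38 mm wide. In each rest the handle's vee cradle spans x = -87 to -57 mm (45 degree sides, ridges 47 mm high, 30 mm apart), the slot x = 52 to 128 mm (floor 44 mm high, sides 7.5 mm high, flared at the top). Between them it is 10 mm high: room for fingers beside the handle.
- rest42: The same, for the 42 mm chisel: slot 50 mm wide (widest). The rests differ only in slot width: each slot is 8 mm wider than its own blade.
- tape: Bystander: roll of blue masking tape lying flat at the far side of the bench, 100 mm across, 24 mm high. Origin at the centre of its underside.
- hammer: Bystander: hammer lying on the far side of the bench, dark steel head 86 x 26 x 26 mm, light wooden handle, about 280 mm long in all. Origin at the bench under the middle of its length; y runs along the handle to the head.
Things that resemble listed ones, but are neither listed nor needed, are in the scene too. What is shaped like the chisel18 but yellow is not meant.

How it is judged (in metres and radians):
At the end, for the whole second after the job is handed in: Each chisel lies in the rest of its own width: origin within 15 mm horizontally (8 mm sideways) of the rest's origin and 50 mm above it within 4 mm, along the rest within 0.10 rad, flat side down (tilt below 0.15 rad) and level within 0.06 rad, at rest (below 0.02 m/s and 0.2 rad/s) (horizontal distance between chisel9 and rest9 below 0.015 m and y of chisel9 in the frame of rest9 between -0.008 and 0.008 m and z of chisel9 in the frame of rest9 between 0.046 and 0.054 m and angle between the x axis of chisel9 and the x axis of rest9, either way round below 0.1 rad and angle between each of chisel9, chisel18, chisel30, chisel42's own z axis and vertical below 0.15 rad and angle between chisel9's own x axis and vertical between 1.51 and 1.63 rad and linear speed of each of chisel9, chisel18, chisel30, chisel42 below 0.02 m/s and angular speed of each of chisel9, chisel18, chisel30, chisel42 below 0.2 rad/s and horizontal distance between chisel18 and rest18 below 0.015 m and y of chisel18 in the frame of rest18 between -0.008 and 0.008 m and z of chisel18 in the frame of rest18 between 0.046 and 0.054 m and angle between the x axis of chisel18 and the x axis of rest18, either way round below 0.1 rad and angle between chisel18's own x axis and vertical between 1.51 and 1.63 rad and horizontal distance between chisel30 and rest30 below 0.015 m and y of chisel30 in the frame of rest30 between -0.008 and 0.008 m and z of chisel30 in the frame of rest30 between 0.046 and 0.054 m and angle between the x axis of chisel30 and the x axis of rest30, either way round below 0.1 rad and angle between chisel30's own x axis and vertical between 1.51 and 1.63 rad and horizontal distance between chisel42 and rest42 below 0.015 m and y of chisel42 in the frame of rest42 between -0.008 and 0.008 m and z of chisel42 in the frame of rest42 between 0.046 and 0.054 m and angle between the x axis of chisel42 and the x axis of rest42, either way round below 0.1 rad and angle between chisel42's own x axis and vertical between 1.51 and 1.63 rad); the robot touches nothing.
It fails at once if a chisel is dropped from more than about 2 cm (it moves faster than 0.6 m/s out of the fingers) ((linear speed of chisel9 above 0.6 m/s and contact force between chisel9 and the fingers below 0.05 N) or (linear speed of chisel18 above 0.6 m/s and contact force between chisel18 and the fingers below 0.05 N) or (linear speed of chisel30 above 0.6 m/s and contact force between chisel30 and the fingers below 0.05 N) or (linear speed of chisel42 above 0.6 m/s and contact force between chisel42 and the fingers below 0.05 N)).
It fails at once if two chisels knock together (contact force above 1 N) (contact force between chisel9 and chisel18 above 1 N or contact force between any of chisel9, chisel18 and chisel30 above 1 N or contact force between any of chisel9, chisel18, chisel30 and chisel42 above 1 N).
It fails at once if the tape roll or the hammer is moved by more than 3 cm (distance of any of tape, hammer from where it was at the start of the episode above 0.03 m).
It also fails if it takes over 112 s, if anything falls off the work surface, if the arm or the gripper's body presses on something with over 40 N, if the wrist force passes 120 N, or if a joint passes its speed limit or range.

## Robot

A 7-joint arm with a two-finger parallel gripper is mounted at the origin on the work surface. World frame = base frame: x ahead of the robot, y to its left, z up, the work surface at z = 0. Lengths are in mm, angles in rad, forces in N, time in s.
With the tool pointing down it reaches from about 400 to 850 mm from the base axis. Payload 10.4 kg.
Tool frame: the origin (TCP) lies midway between the tips of the shut fingers; the grasp point (between the pads) lies 19 mm behind it (ctrl.grip_depth is the distance from the TCP to the grasp point, in mm); z points along the fingers, x is the direction in which the jaws open and shut, and the axes are right-handed (so a half turn about z gives the same grasp; the last joint's range is limited). The gripper opens to 87 mm and grips with 3 to 60 N. Pads are 19 mm wide; open, the fingers measure 117 mm over their backs; the gripper's body (75 mm by 190 mm) begins 51 mm behind the grasp point.
Start: joints at [-1.351, 0.332, -0.065, 1.46, 0.022, 1.35, -0.088], TCP at [150.249, 606.694, 222.576] pointing down, gripper open.
Joint ranges: [-2.6, 2.6], [-0.5, 2.12], [-1.47, 1.34], [0.16, 2.42], [-1.27, 4.41], [0.06, 2.06], [-2.6, 2.6]. Speed limits (rad/s): [2.22, 2.22, 2.79, 2.79, 3.14, 3.14, 3.14].

## Interface

Orientations are given as a unit quaternion [x, y, z, w].
In Python, from bench import ctrl gives the robot as it stands.
- The arm moves only by the tool apply_moves, never from a script. Its argument "motion" is one flat list of numbers, 7 for each row, row after row: the shift along the tool's x, y, z in cm, then the turn, a rotation vector about the tool's x, y, z in degrees, then the opening in per cent of the stroke, from 0 (shut) to 100 (fully open). In form: [x, y, z, wx, wy, wz, jaw, x, y, z, wx, wy, wz, jaw, ...]. A call has exactly 10 rows; each row is the pose to reach, as a shift and turn from the pose commanded when the call began, along the tool's axes at that moment; what a row does not reach only later rows make up. A row lasts 1/8 s, in which the tool goes at most 62.5 mm and 10.7 degrees, less where a joint would pass 70% of its speed; a pose out of reach is approached as far as the arm can. A call with a gripper value outside its range is refused whole. The fingers move at their own pace and stop on an object; the grip force is fixed at half the most. Time passes only in rows, so rows that repeat a pose let the fingers close, or fill a call up. It gives the time, the measured TCP pose, the force and the opening at its end, in the units of the state.
- ctrl.get_obs(): the state, without advancing time (a new reading comes with each control period).
- ctrl.grab_frame(name): name is "scene" or "top" or "wrist"; returns the picture (480x640x3 uint8, red, green, blue); there is no depth.
- ctrl.get_calibration(name): a dict with "fx", "fy", "cx", "cy" (pixels), "R" (3x3) and "t" (3): a world point X has camera coordinates R X + t; the wrist camera has in their place "T_tool_cam" (4x4, takes a point from camera to tool coordinates, whose origin is the TCP and whose axes are the tool frame's). Camera axes: x right, y down, z forward; pixel columns grow to the right and rows downward; lengths in mm; the calibration is good to about 2 mm. A picture is of the moment at which its call begins: read the wrist's pose just before it. get_calibration takes no time and is no camera call.
- ctrl.hand_in(): hands the job in, once; it reports no verdict.
The state is a dict: "clock": time; "q": joint angles; "dq": joint speeds; "tau": joint torques, N m; "eef_pos": TCP position; "tool_rot": TCP orientation; "wrist_force": force on the tool from outside, world axes, zero at the start; "ft_torque": the same for the moment, N m; "gripper_width": opening from 0.0 (shut) to 1.0 (fully open).
Only numpy, scipy, OpenCV 4.12 (cv2) and the standard library are available. Lean on these libraries where they do the work, as an engineer would, in place of code of your own. Each camera call takes 0.05 s, during which the arm holds its last target. There are 200 camera calls.

## Working session

There is one attempt and no reset: what is moved stays moved. The work goes in short steps, Python scripts to look and compute and a tool call to move; the robot and the scene stay as the last step left them, time stands still between calls to the robot, and variables do not carry over. Pictures are saved under pics/ and viewed, about 12 in all and at most 16, crops included, and the job is handed in when it is done.

Besides the shell and the picture viewer there is one more tool, called after "Emit:" in YAML: its name, and indented under it one key for each argument. apply_moves: Moves the arm, as the interface text tells. Its arguments: {"type":"object","properties":{"motion":{"type":"array"}},"required":["motion"]}

```bash
mkdir -p pics; ls
python3 - <<'E'
from bench import ctrl
import cv2
print({k:v for k,v in ctrl.get_obs().items()})
for n in("top","scene"):
    c=ctrl.get_calibration(n);print(n,c)
    cv2.imwrite(f"pics/{n}0.png",ctrl.grab_frame(n)[:,:,::-1])
print(ctrl.get_calibration("wrist"))
E
```

```text
pics
{'clock': 0.0, 'q': array([-1.35056074,  0.33289348, -0.06468724,  1.46094939,  0.02162167,
        1.34991869, -0.08849325]), 'dq': array([ 5.52847797e-05, -1.23824727e-03, -3.40165247e-06,  6.08230808e-04,
        8.40751297e-05, -4.00554122e-04,  1.40452261e-03]), 'tau': array([-2.31500826e-04, -6.23279500e+01,  2.43067770e-02, -3.89893878e+01,
       -6.14180812e-02,  3.99849960e-02,  1.32911555e-04]), 'eef_pos': array([150.2104944 , 606.27035788, 221.73658214]), 'tool_rot': array([ 7.87538984e-01,  6.16264397e-01, -5.49697286e-04,  4.90024121e-04]), 'wrist_force': array([-0.24841568, -0.20830164, -0.26393997]), 'ft_torque': array([-0.00928576,  0.0321603 , -0.00499429]), 'gripper_width': 1.00170362699386}
top {'fx': 565.8582822971291, 'fy': 565.8582822971291, 'cx': 324.8095397202012, 'cy': 233.91738406546725, 'R': array([[-0.0178122 , -0.99976142, -0.01264204],
       [-0.99485508,  0.01898314, -0.09951389],
       [ 0.09973013,  0.01080443, -0.99495586]]), 't': array([  39.05219273,  506.04542076, 1447.81687703])}
scene {'fx': 580.143689311224, 'fy': 580.143689311224, 'cx': 333.26161921115886, 'cy': 242.07008957156782, 'R': array([[ 0.02644012,  0.99964555,  0.00311212],
       [ 0.6066063 , -0.01356977, -0.79488657],
       [-0.7945626 ,  0.02290473, -0.60675007]]), 't': array([ -20.72511367, -231.67304924, 1918.26241804])}
{'fx': 367.55012021797313, 'fy': 367.55012021797313, 'cx': 320.6260772210848, 'cy': 243.5393610800474, 'T_tool_cam': array([[ 9.99997133e-01, -2.45732381e-04,  2.38199910e-03,
        -2.19426639e-01],
       [-3.56976599e-04,  9.68308547e-01,  2.49756744e-01,
        -6.98843232e+01],
       [-2.36788341e-03, -2.49756878e-01,  9.68305683e-01,
        -1.60841487e+02],
       [ 0.00000000e+00,  0.00000000e+00,  0.00000000e+00,
         1.00000000e+00]])}
```

View pics/top0.png

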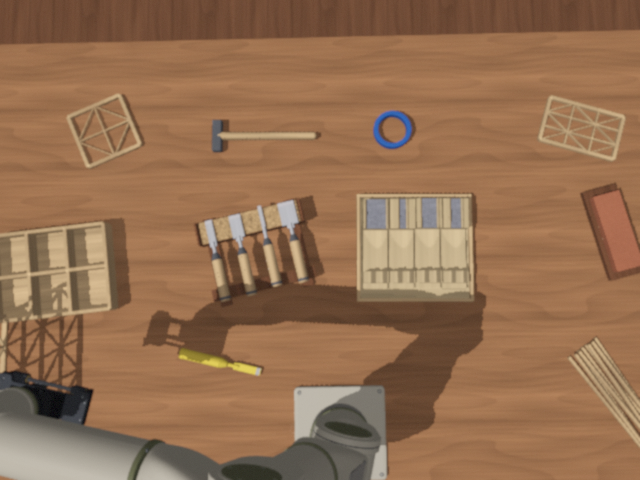

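View pics/scene0.png

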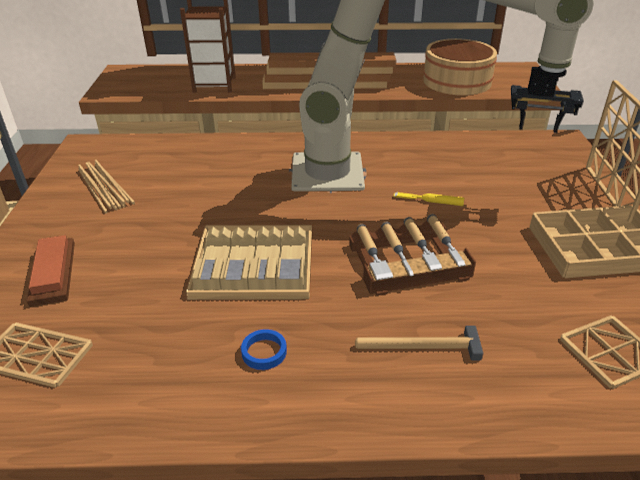

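Top view: the rack (198-312, 200-300) is at +y with four chisels, and the tray (357-474, 194-302) is at −y. The yellow chisel at (220,362) is the decoy. Next I'll enlarge the rack and tray.

```bash
python3 - <<'E'
import cv2
a=cv2.imread("pics/top0.png")[185:310,190:480]
b=cv2.resize(a,None,fx=2.75,fy=2.75,interpolation=cv2.INTER_CUBIC);cv2.imwrite("pics/crop1.png",b)
E
cat > h.py <<'E'
from bench import ctrl
import numpy as np
from scipy.spatial.transform import Rotation as R
def ray(cal,uv,z):
    d=np.array([(uv[0]-cal['cx'])/cal['fx'],(uv[1]-cal['cy'])/cal['fy'],1.])
    Rm,t=cal['R'],cal['t']; c=-Rm.T@t; w=Rm.T@d
    return c+w*(z-c[2])/w[2]
def wristcal(obs):
    c=dict(ctrl.get_calibration("wrist")); T=np.eye(4);T[:3,:3]=R.from_quat(obs['tool_rot']).as_matrix();T[:3,3]=obs['eef_pos']
    M=np.linalg.inv(T@c['T_tool_cam']); c['R'],c['t']=M[:3,:3],M[:3,3]; return c
def proj(c,X):
    p=c['R']@np.array(X,float)+c['t']; return np.array([c['cx']+c['fx']*p[0]/p[2],c['cy']+c['fy']*p[1]/p[2]])
def down(jaw_yaw):  # tool pointing down; tool x at world yaw
    x=np.array([np.cos(jaw_yaw),np.sin(jaw_yaw),0]);z=np.array([0,0,-1.]);return R.from_matrix(np.c_[x,np.cross(z,x),z])
def rel(pos,rot,p0,r0): # -> cm, deg rotvec in tool frame of (p0,r0)
    return np.round(np.r_[r0.inv().apply(np.array(pos)-p0)/10,(r0.inv()*rot).as_rotvec(degrees=True)],2)
E
python3 - <<'E'
from h import *
c=ctrl.get_calibration("top")
for n,uv in dict(h1=(225,298),e1=(211,222),h4=(303,281),e4=(289,204)).items(): print(n,ray(c,uv,50))
for n,uv in dict(trayTL=(357,195),TR=(472,196),BR=(474,300),BL=(357,300)).items(): print(n,ray(c,uv,24))
E
```

```text
h1 [345.68605969 285.55591874  50.        ]
e1 [540.60910699 321.59985844  50.        ]
h4 [385.10116795  86.98278081  50.        ]
e4 [583.4169645  120.29603381  50.        ]
trayTL [607.7705725  -56.50860517  24.        ]
TR [ 599.1252072 -356.9405108   24.       ]
BR [ 329.01878916 -350.27488962   24.        ]
BL [334.30413806 -50.0884883   24.        ]
```

View pics/crop1.png

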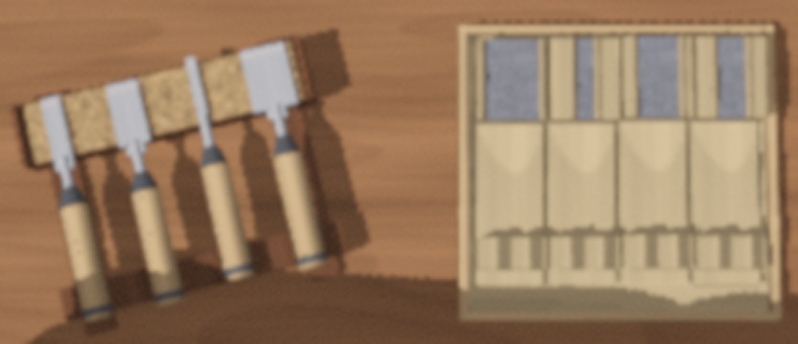

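Left to right the chisels are 18, 30, 9 and 42. The rests are 42, 9, 30 and 18 (slots in the crop at x≈512, 585, 657, 731). The rack yaw is about 0.18 and the tray yaw about −0.02. Next I'll take a wrist view over the rack.

```bash
cat > go.py <<'E'
import sys
from h import *
# usage: go.py x y z jawyaw -> row from the present pose
o=ctrl.get_obs();v=list(map(float,sys.argv[1:]))
for i in range(0,len(v),4):
    print(rel(v[i:i+3],down(v[i+3]),o['eef_pos'],R.from_quat(o['tool_rot'])))
E
python3 go.py 440 203 290 1.752
```

```text
[-3.219e+01  3.783e+01 -6.770e+00 -1.000e-02  7.000e-02 -2.429e+01]
```

Emit:
apply_moves:
  motion: [-32.2, 37.8, -6.8, 0, 0, -24.3, 100, -32.2, 37.8, -6.8, 0, 0, -24.3, 100, -32.2, 37.8, -6.8, 0, 0, -24.3, 100, -32.2, 37.8, -6.8, 0, 0, -24.3, 100, -32.2, 37.8, -6.8, 0, 0, -24.3, 100, -32.2, 37.8, -6.8, 0, 0, -24.3, 100, -32.2, 37.8, -6.8, 0, 0, -24.3, 100, -32.2, 37.8, -6.8, 0, 0, -24.3, 100, -32.2, 37.8, -6.8, 0, 0, -24.3, 100, -32.2, 37.8, -6.8, 0, 0, -24.3, 100]

```text
clock: 1.35
eef_pos: [439.4, 203.5, 290.2]
tool_rot: [0.64, 0.768, -0.0, -0.0]
wrist_force: [-0.4, 0.9, 0.1]
gripper_width: 0.999
```

```bash
cat > shot.py <<'E'
import sys,cv2,pickle
from h import *
n=sys.argv[1];o=ctrl.get_obs();im=ctrl.grab_frame("wrist")
print(o['clock'],o['eef_pos'],R.from_quat(o['tool_rot']).as_matrix()[:,0],np.abs(o['dq']).max(),o['wrist_force'],o['gripper_width'])
cv2.imwrite(f"pics/{n}.png",im[:,:,::-1]);pickle.dump(wristcal(o),open(f"{n}.pkl","wb"))
E
python3 shot.py w1
```

```text
1.35 [439.39919807 203.5271747  290.21381256] [-1.80218126e-01  9.83626651e-01  1.96173729e-04] 0.026128106537139994 [-0.37524474  0.8759636   0.07948657] 0.9985551522894237
```

View pics/w1.png

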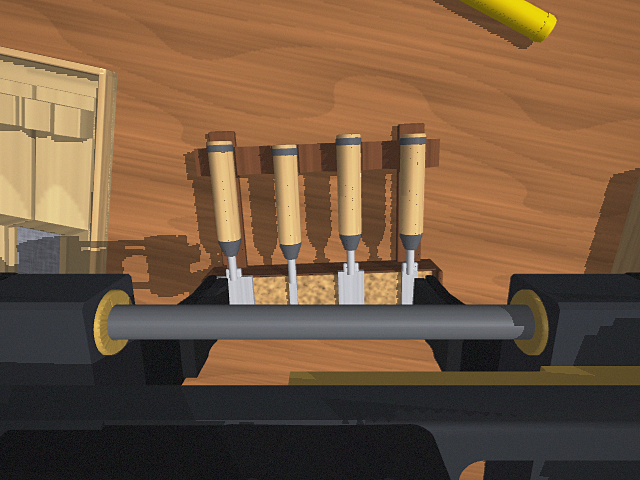

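Wrist view w1: the four chisels from left to right are 42, 9, 30 and 18. Handle ends are near (220,137), (286,146), (348,134) and (412,134), and handles meet ferrules near (229,241), (290,244), (351,236) and (411,236). I'll fit the handle axes.

```bash
cat > fit.py <<'E'
import cv2,pickle
from h import *
c=pickle.load(open("w1.pkl","rb"));hsv=cv2.cvtColor(cv2.imread("pics/w1.png"),cv2.COLOR_BGR2HSV)
m=((hsv[...,2]>125)&(hsv[...,1]<150)&(hsv[...,1]>50)&(hsv[...,0]>11)).astype(np.uint8)
prev=None
for n,u0,v0,v1,ve,vf in(("42",224,160,230,137,241),("9",288,163,235,146,244),("30",350,155,225,134,236),("18",411,155,225,134,236)):
    P=[]
    for v in range(v0,v1,3):
        u=np.where(m[v,u0-22:u0+23])[0]+u0-22
        if len(u)>5: P.append((np.median(u),v,len(u)))
    P=np.array(P);k=np.polyfit(P[:,1],P[:,0],1)
    a=ray(c,(np.polyval(k,ve),ve),50);b=ray(c,(np.polyval(k,vf),vf),50)
    d=b-a;L=np.linalg.norm(d);yaw=np.arctan2(d[1],d[0]);o=b-15*d/L;o2=a+92*d/L
    print(n,len(P),P[:,2].mean().round(1),'len',L.round(1),'yaw',yaw.round(3),'orig',o.round(1),o2.round(1), '' if prev is None else np.linalg.norm(o-prev).round(1));prev=o
E
python3 fit.py
```

```text
42 24 25.5 len 112.4 yaw 0.216 orig [473.1 107.9  50. ] [467.8 106.8  50. ] 
9 24 24.0 len 106.8 yaw 0.207 orig [464.4 175.1  50. ] [464.5 175.2  50. ] 67.8
30 24 23.1 len 109.7 yaw 0.171 orig [443.6 237.1  50. ] [440.9 236.7  50. ] 65.4
18 24 24.7 len 109.8 yaw 0.222 orig [430.3 309.9  50. ] [427.5 309.3  50. ] 74.0
```

Spacings and lengths agree with the spec (row yaw ≈0.20). Now a wrist view of the tray.

```bash
python3 go.py 530 -203 330 1.548
```

```text
[-4.170e+01  1.540e+00 -3.990e+00 -4.000e-02 -0.000e+00  1.178e+01]
```

Emit:
apply_moves:
  motion: [-41.7, 1.5, -4, 0, 0, 11.8, 55, -41.7, 1.5, -4, 0, 0, 11.8, 55, -41.7, 1.5, -4, 0, 0, 11.8, 55, -41.7, 1.5, -4, 0, 0, 11.8, 55, -41.7, 1.5, -4, 0, 0, 11.8, 55, -41.7, 1.5, -4, 0, 0, 11.8, 55, -41.7, 1.5, -4, 0, 0, 11.8, 55, -41.7, 1.5, -4, 0, 0, 11.8, 55, -41.7, 1.5, -4, 0, 0, 11.8, 55, -41.7, 1.5, -4, 0, 0, 11.8, 55]

```text
clock: 2.65
eef_pos: [530.1, -202.1, 330.3]
tool_rot: [0.715, 0.699, 0.0, -0.0]
wrist_force: [-0.3, -0.9, 0.2]
gripper_width: 0.549
```

```bash
python3 shot.py w2
```

```text
2.65 [ 530.09117889 -202.082264    330.27471374] [2.14275424e-02 9.99769907e-01 9.96443226e-04] 0.007443154288100609 [-0.33445946 -0.90141324  0.19687281] 0.5488185219158317
```

View pics/w2.png

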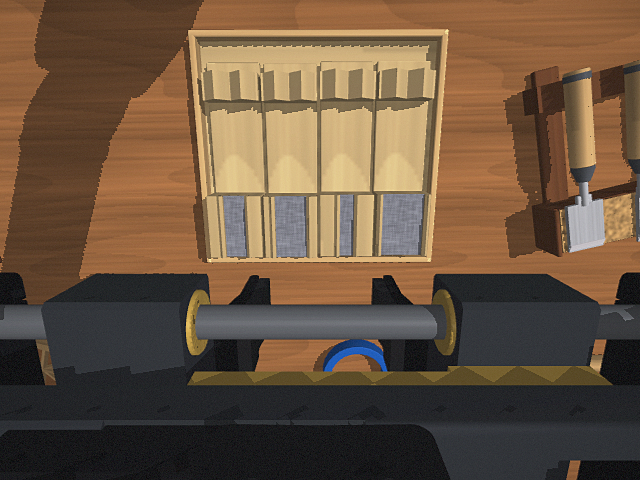

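Wrist view w2: slots from left to right are 18 (u≈235), 30 (290), 9 (346) and 42 (402), spanning v 195–260, with the vee cradles at v 65–100. I'll enlarge it to read the edges.

Run:
```python
import cv2
a=cv2.imread("pics/w2.png")
t=cv2.resize(a[55:110,190:450],None,fx=3,fy=3,interpolation=cv2.INTER_CUBIC)
b=cv2.resize(a[180:270,190:450],None,fx=3,fy=3,interpolation=cv2.INTER_CUBIC)
cv2.imwrite("pics/crop2.png",cv2.vconcat([t,b]))
hsv=cv2.cvtColor(a,cv2.COLOR_BGR2HSV)
import numpy as np
from h import *
import pickle
c=pickle.load(open("w2.pkl","rb"))
m=((hsv[...,0]>95)&(hsv[...,0]<130)).astype(np.uint8);m[:185]=0;m[265:]=0
n,l,s,ce=cv2.connectedComponentsWithStats(m)
for i in range(1,n):
    if s[i,4]>300:
        x,y,w,h,A=s[i]
        row=[]
        for v in (y+6,y+h-6):
            u=np.where(l[v]==i)[0]; p,q=ray(c,(u.min()-.5,v),50),ray(c,(u.max()+.5,v),50);row.append((((p+q)/2).round(1)[:2],np.linalg.norm(p-q).round(1)))
        d=row[1][0]-row[0][0]
        print(s[i],row,'yaw',np.arctan2(d[1],d[0]).round(3),'x ends',ray(c,(ce[i][0],y-.5),50)[0].round(1),ray(c,(ce[i][0],y+h-.5),50)[0].round(1))
```

```text
[ 565  185   40   67 1592] [(array([516.1, 114.8]), np.float64(9.6)), (array([584.5, 123.1]), np.float64(34.9))] yaw 0.121 x ends 508.4 591.7
[340 195  14  60 796] [(array([ 522. , -169.2]), np.float64(16.9)), (array([ 581.9, -170. ]), np.float64(16.2))] yaw -0.013 x ends 514.2 589.0
[ 381  194   43   61 2389] [(array([ 522.2, -101.2]), np.float64(49.4)), (array([ 583.4, -101.6]), np.float64(48.6))] yaw -0.007 x ends 514.4 590.6
[ 223  196   24   60 1186] [(array([ 520.3, -305.2]), np.float64(24.1)), (array([ 580.2, -306.3]), np.float64(24.9))] yaw -0.018 x ends 512.5 587.3
[ 275  196   32   61 1821] [(array([ 521.7, -237.3]), np.float64(37.3)), (array([ 583. , -238.6]), np.float64(36.1))] yaw -0.021 x ends 513.9 590.1
```

View pics/crop2.png

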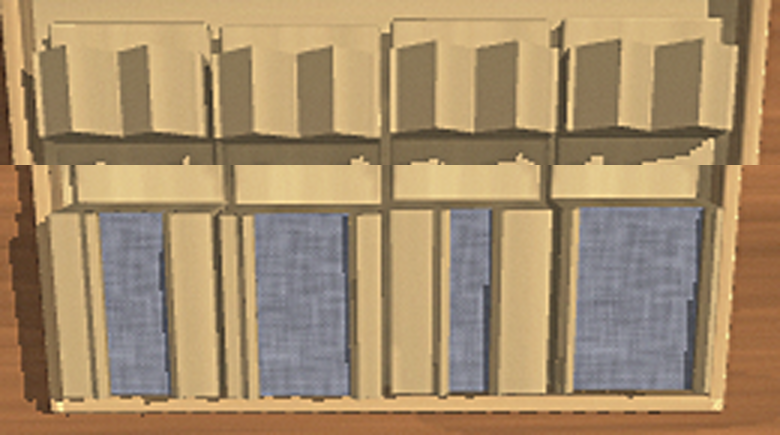

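Slot widths (16.5, 49, 24.5 and 37 mm), the 68 mm spacing and the 76 mm slot length all match the spec. The rest origins are at x ≈ 462, with y of −100.4 (42), −168.4 (9), −236.4 (30) and −304.4 (18), and yaw −0.014. I'll start with chisel42.

```bash
python3 go.py 470.5 107.4 125 1.771
```

```text
[ 30.82  -6.62  20.57   0.    -0.05 -12.72]
```

Emit:
apply_moves:
  motion: [30.8, -6.6, 10, 0, 0, -12.7, 55, 30.8, -6.6, 10, 0, 0, -12.7, 55, 30.8, -6.6, 10, 0, 0, -12.7, 55, 30.8, -6.6, 10, 0, 0, -12.7, 55, 30.8, -6.6, 20.6, 0, 0, -12.7, 55, 30.8, -6.6, 20.6, 0, 0, -12.7, 55, 30.8, -6.6, 20.6, 0, 0, -12.7, 55, 30.8, -6.6, 20.6, 0, 0, -12.7, 55, 30.8, -6.6, 20.6, 0, 0, -12.7, 55, 30.8, -6.6, 20.6, 0, 0, -12.7, 55]

```text
clock: 3.95
eef_pos: [472.3, 105.0, 126.0]
tool_rot: [0.635, 0.773, 0.001, 0.001]
wrist_force: [0.0, 1.5, 0.0]
gripper_width: 0.552
```

```bash
python3 shot.py w3; python3 go.py 470.5 107.4 31 1.771
```

```text
3.95 [472.28797497 104.96352597 125.9639377 ] [-1.94737281e-01  9.80855202e-01  6.81340807e-04] 0.004045804151681428 [0.00160697 1.47281087 0.03246317] 0.5523310657718984
[ 0.26 -0.13  9.47  0.12 -0.04 -0.24]
```

View pics/w3.png

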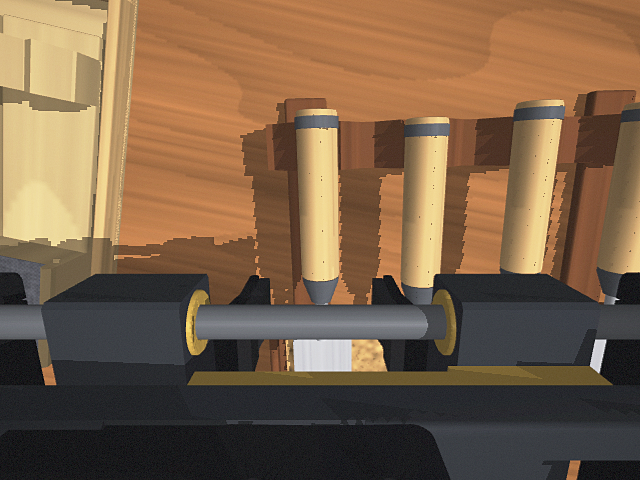

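The jaws centre on chisel42 (handle u≈317–321, jaw midpoint ≈321). I'll refine all the handle axes from this closer view.

```bash
cat > fit2.py <<'E'
import cv2,pickle,sys
from h import *
def fit(name,lst):
    c=pickle.load(open(name+".pkl","rb"));hsv=cv2.cvtColor(cv2.imread(f"pics/{name}.png"),cv2.COLOR_BGR2HSV)
    m=(hsv[...,2]>150)&(hsv[...,1]<140)&(hsv[...,0]>11)
    for n,u0,v0,v1,ve in lst:
        P=[]
        for v in range(v0,v1,4):
            u=np.where(m[v,u0-32:u0+33])[0]+u0-32
            if len(u)<10: continue
            # the two silhouette rays: mean direction at the axis height
            P.append(list(ray(c,((np.percentile(u,1)+np.percentile(u,99))/2,v),51)[:2])+[np.percentile(u,99)-np.percentile(u,1)])
        P=np.array(P);vx,vy,x0,y0=cv2.fitLine(P[:,:2].astype(np.float32),cv2.DIST_HUBER,0,.01,.01).ravel()
        if vx<0:vx,vy=-vx,-vy
        e=ray(c,(u0,ve),55)
        o=e[:2]+92*np.array([vx,vy]);o=np.array([x0,y0])+np.dot(o-[x0,y0],[vx,vy])*np.array([vx,vy])
        print(n,len(P),P[:,2].min(),P[:,2].max(),'yaw',np.arctan2(vy,vx).round(3),'orig',o.round(1))
E
python3 -c "
from fit2 import *
fit('w3',[('42',318,140,270,111),('9',424,145,275,119),('30',534,130,255,102)])"
```

```text
42 33 32.34000000000003 34.299999999999955 yaw 0.202 orig [472.8 106.5]
9 33 28.41999999999996 47.83999999999992 yaw 0.198 orig [463.7 175.3]
30 32 25.480000000000018 40.19999999999993 yaw 0.187 orig [441.1 241. ]
```

```bash
python3 -c "
from fit2 import *
c=pickle.load(open('w3.pkl','rb'))
g=cv2.imread('pics/w3.png')
for v in (140,200,260): print(v,[ (u,tuple(int(k) for k in g[v,u])) for u in list(range(292,304,2))+list(range(330,344,2))])
a,b=ray(c,(317,130),51),ray(c,(320.5,270),51);d=b-a;print(a,b,np.arctan2(d[1],d[0]))
for u in (300.5,341):print(proj(c,[472.8,106.5,51]))"
python3 go.py 471.5 106 31 1.771
```

```text
140 [(292, (39, 53, 78)), (294, (37, 50, 76)), (296, (49, 68, 88)), (298, (69, 93, 115)), (300, (72, 105, 132)), (302, (79, 115, 144)), (330, (141, 206, 237)), (332, (129, 184, 224)), (334, (138, 202, 235)), (336, (149, 217, 251)), (338, (40, 52, 83)), (340, (43, 61, 95)), (342, (56, 88, 138))]
200 [(292, (35, 52, 80)), (294, (40, 55, 85)), (296, (43, 59, 88)), (298, (42, 58, 86)), (300, (73, 98, 122)), (302, (81, 114, 137)), (330, (143, 208, 239)), (332, (137, 199, 234)), (334, (136, 200, 235)), (336, (137, 201, 235)), (338, (81, 120, 166)), (340, (73, 117, 176)), (342, (43, 67, 98))]
260 [(292, (34, 50, 79)), (294, (38, 55, 82)), (296, (40, 54, 86)), (298, (41, 57, 85)), (300, (38, 51, 82)), (302, (75, 106, 130)), (330, (139, 206, 238)), (332, (138, 205, 237)), (334, (138, 200, 234)), (336, (136, 199, 232)), (338, (129, 190, 229)), (340, (49, 77, 119)), (342, (48, 76, 112))]
[393.5318726   88.25006423  51.        ] [481.80798736 107.98919078  51.        ] 0.2199878395106795
[320.94236387 257.05427192]
[320.94236387 257.05427192]
[ 0.11 -0.06  9.47  0.12 -0.04 -0.24]
```

Emit:
apply_moves:
  motion: [0.1, 0, 4, 0, 0, -0.6, 55, 0.1, 0, 7, 0, 0, -0.6, 55, 0.1, 0, 9.5, 0, 0, -0.6, 55, 0.1, 0, 9.5, 0, 0, -0.6, 55, 0.1, 0, 9.5, 0, 0, -0.6, 55, 0.1, 0, 9.5, 0, 0, -0.6, 25, 0.1, 0, 9.5, 0, 0, -0.6, 25, 0.1, 0, 9.5, 0, 0, -0.6, 25, 0.1, 0, 9.5, 0, 0, -0.6, 25, 0.1, 0, 9.5, 0, 0, -0.6, 25]

```text
clock: 5.25
eef_pos: [471.7, 106.0, 30.0]
tool_rot: [0.63, 0.777, 0.0, 0.0]
wrist_force: [0.5, -3.6, 6.4]
gripper_width: 0.289
```

Emit:
apply_moves:
  motion: [0, 0, 0, 0, 0, 0, 0, 0, 0, 0, 0, 0, 0, 0, 0, 0, 0, 0, 0, 0, 0, 0, 0, -0.5, 0, 0, 0, 0, 0, 0, -2, 0, 0, 0, 0, 0, 0, -4, 0, 0, 0, 0, 0, 0, -6, 0, 0, 0, 0, 0, 0, -8, 0, 0, 0, 0, 0, 0, -9, 0, 0, 0, 0, 0, 0, -9, 0, 0, 0, 0]

```text
clock: 6.5
eef_pos: [471.3, 106.6, 120.2]
tool_rot: [0.63, 0.777, 0.001, 0.0]
wrist_force: [0.4, -0.8, -2.4]
gripper_width: 0.293
```

```bash
python3 shot.py w4; python3 go.py 462.5 -100.4 135 1.557  462.5 -100.4 37 1.557
```

```text
6.5 [471.34889659 106.55273478 120.17466064] [-2.06128191e-01  9.78524787e-01  6.40077205e-04] 0.022632229712979145 [ 0.38183943 -0.79719042 -2.36274799] 0.29298410564999877
[-2.006e+01 -5.090e+00 -1.560e+00 -0.000e+00 -2.000e-02  1.269e+01]
[-2.007e+01 -5.090e+00  8.240e+00 -0.000e+00 -2.000e-02  1.269e+01]
```

View pics/w4.png

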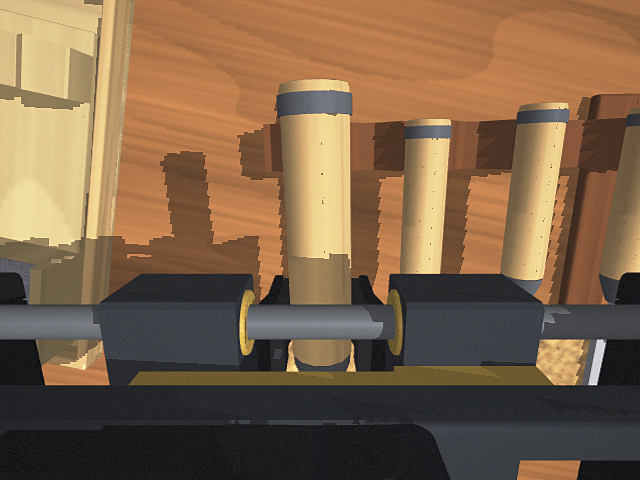

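```bash
cat > tilt.py <<'E'
from h import *
c=ctrl.get_calibration("wrist");M=np.linalg.inv(c['T_tool_cam'])
def pt(y,z):
    p=(M@[0,y,z,1])[:3];return (c['fx']*p[0]/p[2]+c['cx']).round(1),(c['fy']*p[1]/p[2]+c['cy']).round(1)
for off in(-5,0,5):
  for t in (-.06,0,.06):  # t>0: handle end up
    f=lambda x,z:pt(x*np.cos(t)+off, -19-z-(-x)*np.sin(t))
    print(off,t,'end top',f(-92,13),'end axis',f(-92,0),'band?',f(-82,13))
E
python3 tilt.py
```

```text
-5 -0.06 end top (np.float64(317.9), np.float64(65.0)) end axis (np.float64(318.1), np.float64(72.8)) band? (np.float64(318.0), np.float64(96.6))
-5 0 end top (np.float64(317.8), np.float64(60.7)) end axis (np.float64(318.0), np.float64(69.2)) band? (np.float64(317.9), np.float64(94.1))
-5 0.06 end top (np.float64(317.8), np.float64(57.1)) end axis (np.float64(318.0), np.float64(66.3)) band? (np.float64(317.8), np.float64(92.3))
0 -0.06 end top (np.float64(318.0), np.float64(81.1)) end axis (np.float64(318.1), np.float64(87.3)) band? (np.float64(318.0), np.float64(112.1))
0 0 end top (np.float64(317.9), np.float64(77.6)) end axis (np.float64(318.1), np.float64(84.3)) band? (np.float64(317.9), np.float64(110.2))
0 0.06 end top (np.float64(317.8), np.float64(74.8)) end axis (np.float64(318.0), np.float64(82.1)) band? (np.float64(317.8), np.float64(109.2))
5 -0.06 end top (np.float64(318.0), np.float64(96.9)) end axis (np.float64(318.1), np.float64(101.6)) band? (np.float64(318.0), np.float64(127.3))
5 0 end top (np.float64(317.9), np.float64(94.1)) end axis (np.float64(318.1), np.float64(99.2)) band? (np.float64(317.9), np.float64(126.1))
5 0.06 end top (np.float64(317.8), np.float64(92.1)) end axis (np.float64(318.0), np.float64(97.7)) band? (np.float64(317.9), np.float64(125.6))
```

The grip is centred to within 1 mm and shows no visible tilt. I'll carry it to rest42.

Emit:
apply_moves:
  motion: [-3, -0.8, -0.8, 0, 0, 2, 0, -7, -1.8, -1.6, 0, 0, 4, 0, -11, -2.8, -1.6, 0, 0, 7, 0, -15, -3.8, -1.6, 0, 0, 10, 0, -18.5, -4.7, -1.6, 0, 0, 12, 0, -20.1, -5.1, -1.6, 0, 0, 12.7, 0, -20.1, -5.1, -1.6, 0, 0, 12.7, 0, -20.1, -5.1, -1.6, 0, 0, 12.7, 0, -20.1, -5.1, -1.6, 0, 0, 12.7, 0, -20.1, -5.1, -1.6, 0, 0, 12.7, 0]

```text
clock: 7.8
eef_pos: [462.7, -100.1, 135.5]
tool_rot: [0.712, 0.703, 0.0, -0.0]
wrist_force: [0.1, 0.2, -2.7]
gripper_width: 0.287
```

```bash
python3 shot.py w5; python3 go.py 462.5 -100.4 55 1.557  462.5 -100.4 37.5 1.557
```

```text
7.8 [ 462.70484956 -100.13856638  135.48663291] [1.28108398e-02 9.99917921e-01 1.82293409e-04] 0.006827342120679861 [ 0.09521932  0.15767927 -2.72251504] 0.2871495380866736
[-0.01 -0.02  8.05  0.   -0.01  0.04]
[-0.01 -0.02  9.8   0.   -0.01  0.04]
```

Emit:
apply_moves:
  motion: [0, 0, 3, 0, 0, 0, 0, 0, 0, 6, 0, 0, 0, 0, 0, 0, 8, 0, 0, 0, 0, 0, 0, 8.7, 0, 0, 0, 0, 0, 0, 9, 0, 0, 0, 0, 0, 0, 9.2, 0, 0, 0, 0, 0, 0, 9.4, 0, 0, 0, 0, 0, 0, 9.6, 0, 0, 0, 0, 0, 0, 9.7, 0, 0, 0, 0, 0, 0, 9.8, 0, 0, 0, 0]

```text
clock: 9.1
eef_pos: [462.6, -100.9, 37.5]
tool_rot: [0.712, 0.702, 0.0, -0.0]
wrist_force: [-0.5, 0.4, -1.3]
gripper_width: 0.29
```

```bash
python3 shot.py w6
```

```text
9.1 [ 462.62178658 -100.94514797   37.50936935] [1.43148153e-02 9.99897536e-01 5.92313716e-05] 0.01675914907363558 [-0.51871995  0.4001575  -1.32309101] 0.29042327587217326
```

View pics/w6.png

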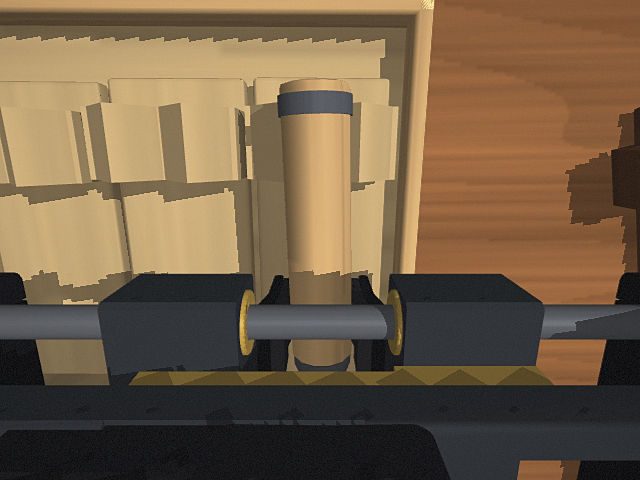

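Half the weight is now carried by the rest. The grasp was at TCP z 30, so home is 36: I'll lower the last 1.5 mm, open and retreat.

Emit:
apply_moves:
  motion: [0, 0, 0.1, 0, 0, 0, 0, 0, 0, 0.15, 0, 0, 0, 0, 0, 0, 0.15, 0, 0, 0, 0, 0, 0, 0.15, 0, 0, 0, 33, 0, 0, 0.15, 0, 0, 0, 40, 0, 0, 0.15, 0, 0, 0, 55, 0, 0, 0.15, 0, 0, 0, 55, 0, 0, -2, 0, 0, 0, 55, 0, 0, -7, 0, 0, 0, 55, 0, 0, -10, 0, 0, 0, 55]

```text
clock: 10.4
eef_pos: [463.1, -101.2, 139.5]
tool_rot: [0.712, 0.702, 0.001, 0.001]
wrist_force: [0.3, 0.8, -0.9]
gripper_width: 0.55
```

```bash
python3 shot.py w7; python3 go.py 463.7 174.5 125 1.771
```

```text
10.4 [ 463.10228661 -101.18298157  139.50192785] [1.45938255e-02 9.99893494e-01 1.43819457e-04] 0.5229414061613559 [ 0.3402483   0.80325184 -0.87117438] 0.5501103327212968
[ 27.59  -0.52   1.77   0.32   0.   -12.33]
```

Emit:
apply_moves:
  motion: [27.6, -0.5, 1.5, 0, 0, -12.3, 55, 27.6, -0.5, 1.5, 0, 0, -12.3, 55, 27.6, -0.5, 1.5, 0, 0, -12.3, 55, 27.6, -0.5, 1.5, 0, 0, -12.3, 55, 27.6, -0.5, 1.5, 0, 0, -12.3, 55, 27.6, -0.5, 1.5, 0, 0, -12.3, 55, 27.6, -0.5, 1.5, 0, 0, -12.3, 55, 27.6, -0.5, 1.5, 0, 0, -12.3, 55, 27.6, -0.5, 1.5, 0, 0, -12.3, 55, 27.6, -0.5, 1.5, 0, 0, -12.3, 55]

```text
clock: 11.7
eef_pos: [461.6, 174.8, 122.6]
tool_rot: [0.633, 0.774, 0.0, -0.0]
wrist_force: [0.5, -0.1, 0.6]
gripper_width: 0.547
```

```bash
sed -i 's/m=(hsv.*/m=(hsv[...,2]>100)\&(hsv[...,1]<128)\&(hsv[...,0]>10)/' fit2.py; python3 shot.py w8
python3 - <<'E'
from fit2 import *
c=pickle.load(open("w8.pkl","rb"))
print(proj(c,[463.7-90,174.5-18,55]),proj(c,[463.7,174.5,50]))
fit('w3',[('42',318,140,270,111)])
fit('w8',[('9',320,145,265,int(proj(c,[463.7-90,174.5-18,55])[1]))])
hsv=cv2.cvtColor(cv2.imread("pics/w8.png"),cv2.COLOR_BGR2HSV)
m=(hsv[...,2]>100)&(hsv[...,1]<128)&(hsv[...,0]>10)
for v in (100,105,110,115,120,130,160,200,240,260): u=np.where(m[v,280:360])[0]+280;print(v,(u.min(),u.max(),len(u)) if len(u) else None, hsv[v,318])
E
```

```text
11.7 [461.62498016 174.77627336 122.64685977] [-1.98509645e-01  9.80098913e-01  2.03264115e-04] 0.004580582167299352 [ 0.54707026 -0.11473545  0.62257179] 0.5474588233656514
[317.94705941 113.1688926 ] [317.84771643 259.9907003 ]
42 33 35.27999999999997 41.60000000000002 yaw 0.218 orig [473.  105.6]
9 30 36.25999999999999 40.17999999999995 yaw 0.22 orig [464.1 173.4]
100 None [ 13 154 194]
105 None [ 13 148 191]
110 None [ 13 138 159]
115 (np.int64(292), np.int64(334), 43) [ 23  94 247]
120 (np.int64(303), np.int64(334), 32) [108  20 129]
130 (np.int64(303), np.int64(333), 31) [ 19  98 251]
160 (np.int64(294), np.int64(334), 41) [ 23  93 245]
200 (np.int64(295), np.int64(347), 41) [ 23  91 244]
240 (np.int64(297), np.int64(334), 38) [ 23  93 245]
260 (np.int64(298), np.int64(335), 38) [ 23  94 245]
```

```bash
python3 go.py 463.7 173.5 30 1.783
```

```text
[-0.18  0.18  9.26  0.01 -0.01 -0.7 ]
```

Emit:
apply_moves:
  motion: [-0.2, 0.2, 4, 0, 0, -0.7, 55, -0.2, 0.2, 7, 0, 0, -0.7, 55, -0.2, 0.2, 9.3, 0, 0, -0.7, 55, -0.2, 0.2, 9.3, 0, 0, -0.7, 55, -0.2, 0.2, 9.3, 0, 0, -0.7, 55, -0.2, 0.2, 9.3, 0, 0, -0.7, 25, -0.2, 0.2, 9.3, 0, 0, -0.7, 10, -0.2, 0.2, 9.3, 0, 0, -0.7, 0, -0.2, 0.2, 9.3, 0, 0, -0.7, 0, -0.2, 0.2, 9.3, 0, 0, -0.7, 0]

```text
clock: 13.0
eef_pos: [464.1, 173.7, 29.9]
tool_rot: [0.628, 0.778, 0.0, 0.0]
wrist_force: [-0.2, -0.8, 5.5]
gripper_width: 0.286
```

Emit:
apply_moves:
  motion: [0, 0, 0, 0, 0, 0, 0, 0, 0, 0, 0, 0, 0, 0, 0, 0, -0.5, 0, 0, 0, 0, 0, 0, -2, 0, 0, 0, 0, 0, 0, -4, 0, 0, 0, 0, 0, 0, -6, 0, 0, 0, 0, 0, 0, -8, 0, 0, 0, 0, 0, 0, -10, 0, 0, 0, 0, 0, 0, -10.5, 0, 0, 0, 0, 0, 0, -10.5, 0, 0, 0, 0]

```text
clock: 14.25
eef_pos: [463.9, 173.7, 134.7]
tool_rot: [0.628, 0.778, 0.0, -0.0]
wrist_force: [-0.1, -0.3, -2.2]
gripper_width: 0.289
```

```bash
python3 shot.py w9; python3 go.py 462.2 -168.6 135 1.557
python3 - <<'E'
import cv2,numpy as np
hsv=cv2.cvtColor(cv2.imread("pics/w9.png"),cv2.COLOR_BGR2HSV)
for v in range(60,112,4): print(v,hsv[v,318],end=' ')
E
```

```text
14.25 [463.86295351 173.66658302 134.69367458] [-2.11163452e-01  9.77450691e-01  3.79239732e-04] 0.014531262670774835 [-0.12179529 -0.27396206 -2.21948669] 0.28924160345329003
[-3.341e+01 -7.360e+00 -8.000e-02 -3.000e-02  0.000e+00  1.298e+01]
60 [ 13 144 191] 64 [ 14 150 189] 68 [ 13 152 193] 72 [ 13 153 185] 76 [ 22  99 241] 80 [ 21 101 240] 84 [ 22 103 247] 88 [110  29 131] 92 [110  30 128] 96 [109  22 130] 100 [113  18 131] 104 [115  22 129] 108 [110  67 103]
```

Emit:
apply_moves:
  motion: [-3, -0.6, 0, 0, 0, 1, 0, -7.5, -1.6, 0, 0, 0, 3, 0, -12.5, -2.7, 0, 0, 0, 5, 0, -17.5, -3.8, 0, 0, 0, 7, 0, -22.5, -4.9, 0, 0, 0, 9, 0, -27.5, -6, 0, 0, 0, 11, 0, -31, -6.8, 0, 0, 0, 12, 0, -33.4, -7.3, 0, 0, 0, 13, 0, -33.4, -7.3, 0, 0, 0, 13, 0, -33.4, -7.3, 0, 0, 0, 13, 0]

```text
clock: 15.55
eef_pos: [462.5, -168.0, 134.1]
tool_rot: [0.712, 0.702, -0.0, -0.0]
wrist_force: [0.2, 0.8, -0.6]
gripper_width: 0.292
```

```bash
python3 shot.py w10; python3 go.py 463 -168.6 36 1.557
```

```text
15.55 [ 462.47948461 -168.02767322  134.05331852] [1.43128688e-02 9.99897483e-01 4.06476954e-04] 0.012974373480598423 [ 0.17050184  0.81170197 -0.56723302] 0.2918258977645932
[-0.1   0.04  9.81 -0.04 -0.03  0.03]
```

View pics/w10.png

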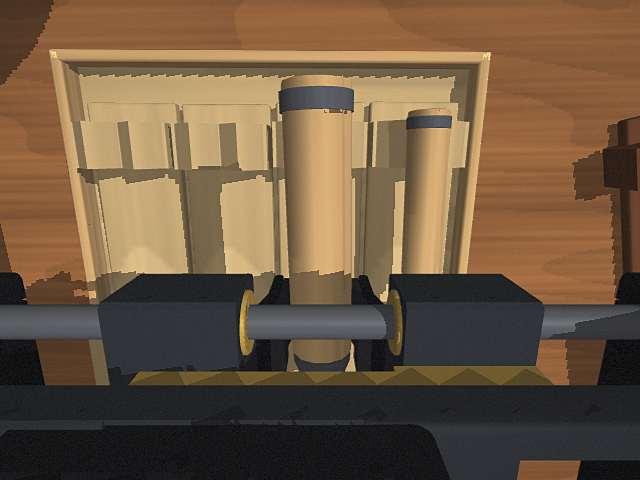

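Chisel42 lies in its cradle (handle at u≈428), and chisel9 is held over the third rest (u≈318). Lowering now.

Emit:
apply_moves:
  motion: [-0.1, 0, 3, 0, 0, 0, 0, -0.1, 0, 6, 0, 0, 0, 0, -0.1, 0, 8, 0, 0, 0, 0, -0.1, 0, 8.7, 0, 0, 0, 0, -0.1, 0, 9, 0, 0, 0, 0, -0.1, 0, 9.2, 0, 0, 0, 0, -0.1, 0, 9.4, 0, 0, 0, 0, -0.1, 0, 9.6, 0, 0, 0, 0, -0.1, 0, 9.7, 0, 0, 0, 0, -0.1, 0, 9.7, 0, 0, 0, 0]

```text
clock: 16.85
eef_pos: [463.0, -169.2, 37.5]
tool_rot: [0.712, 0.702, 0.0, -0.0]
wrist_force: [-0.2, -0.0, -0.6]
gripper_width: 0.287
```

Emit:
apply_moves:
  motion: [0, 0, 0.1, 0, 0, 0, 0, 0, 0, 0.15, 0, 0, 0, 0, 0, 0, 0.15, 0, 0, 0, 0, 0, 0, 0.15, 0, 0, 0, 33, 0, 0, 0.15, 0, 0, 0, 40, 0, 0, 0.15, 0, 0, 0, 55, 0, 0, 0.15, 0, 0, 0, 55, 0, 0, -3, 0, 0, 0, 55, 0, 0, -7, 0, 0, 0, 55, 0, 0, -10, 0, 0, 0, 55]

```text
clock: 18.1
eef_pos: [463.2, -169.5, 139.0]
tool_rot: [0.712, 0.702, 0.0, 0.0]
wrist_force: [1.0, -0.4, -1.3]
gripper_width: 0.55
```

```bash
python3 go.py 441 239.5 125 1.783
```

```text
[ 4.087e+01 -2.820e+00  1.400e+00  5.000e-02  1.000e-02 -1.299e+01]
```

Emit:
apply_moves:
  motion: [40.9, -2.7, 1.2, 0, 0, -13, 55, 40.9, -2.7, 1.2, 0, 0, -13, 55, 40.9, -2.7, 1.2, 0, 0, -13, 55, 40.9, -2.7, 1.2, 0, 0, -13, 55, 40.9, -2.7, 1.2, 0, 0, -13, 55, 40.9, -2.7, 1.2, 0, 0, -13, 55, 40.9, -2.7, 1.2, 0, 0, -13, 55, 40.9, -2.7, 1.2, 0, 0, -13, 55, 40.9, -2.7, 1.2, 0, 0, -13, 55, 40.9, -2.7, 1.2, 0, 0, -13, 55]

```text
clock: 19.35
eef_pos: [442.2, 238.7, 125.6]
tool_rot: [0.629, 0.778, 0.0, 0.0]
wrist_force: [0.5, -0.2, 0.0]
gripper_width: 0.552
```

```bash
python3 shot.py w11
cat > meas.py <<'E'
import sys
from fit2 import *
n,lab,x,y=sys.argv[1],sys.argv[2],float(sys.argv[3]),float(sys.argv[4])
c=pickle.load(open(n+".pkl","rb"));e=proj(c,[x-90,y-19,55]);o=proj(c,[x,y,50]);print(e,o)
hsv=cv2.cvtColor(cv2.imread(f"pics/{n}.png"),cv2.COLOR_BGR2HSV);u=int(e[0])
print('end col',[(v,*map(int,hsv[v,u])) for v in range(int(e[1])-16,int(e[1])+22,3)])
fit(n,[(lab,int((e[0]+o[0])/2),145,262,int(e[1]))])
E
python3 meas.py w11 30 441 239.5
```

```text
19.35 [442.18746364 238.70823678 125.62157717] [-2.09076567e-01  9.77899273e-01 -4.64798898e-06] 0.004350536651900013 [ 0.47681112 -0.19745727  0.00697542] 0.5520954805297514
[320.8514215  107.97591921] [320.40663549 254.42852359]
end col [(91, 12, 151, 196), (94, 13, 151, 201), (97, 13, 150, 196), (100, 13, 152, 201), (103, 13, 151, 192), (106, 16, 112, 161), (109, 22, 99, 241), (112, 13, 59, 126), (115, 110, 24, 127), (118, 111, 28, 129), (121, 105, 20, 125), (124, 110, 61, 126), (127, 15, 125, 153)]
30 30 35.27999999999997 44.059999999999945 yaw 0.219 orig [440.8 237.8]
```

```bash
python3 go.py 440.3 237.8 30 1.783
```

```text
[-0.07 -0.21  9.57  0.01 -0.   -0.08]
```

Emit:
apply_moves:
  motion: [-0.1, -0.2, 4, 0, 0, 0, 55, -0.1, -0.2, 7, 0, 0, 0, 55, -0.1, -0.2, 9.6, 0, 0, 0, 55, -0.1, -0.2, 9.6, 0, 0, 0, 55, -0.1, -0.2, 9.6, 0, 0, 0, 55, -0.1, -0.2, 9.6, 0, 0, 0, 25, -0.1, -0.2, 9.6, 0, 0, 0, 10, -0.1, -0.2, 9.6, 0, 0, 0, 0, -0.1, -0.2, 9.6, 0, 0, 0, 0, -0.1, -0.2, 9.6, 0, 0, 0, 0]

```text
clock: 20.65
eef_pos: [440.5, 238.5, 30.0]
tool_rot: [0.628, 0.778, 0.0, 0.0]
wrist_force: [0.7, -3.3, 6.6]
gripper_width: 0.291
```

Emit:
apply_moves:
  motion: [0, 0, 0, 0, 0, 0, 0, 0, 0, 0, 0, 0, 0, 0, 0, 0, -0.5, 0, 0, 0, 0, 0, 0, -2, 0, 0, 0, 0, 0, 0, -4, 0, 0, 0, 0, 0, 0, -6, 0, 0, 0, 0, 0, 0, -8, 0, 0, 0, 0, 0, 0, -10, 0, 0, 0, 0, 0, 0, -10.5, 0, 0, 0, 0, 0, 0, -10.5, 0, 0, 0, 0]

```text
clock: 21.9
eef_pos: [440.0, 238.8, 134.7]
tool_rot: [0.628, 0.778, 0.0, -0.0]
wrist_force: [-0.5, 0.2, -1.9]
gripper_width: 0.29
```

```bash
python3 shot.py w12; python3 go.py 461.8 -236.6 135 1.557
python3 - <<'E'
import cv2,numpy as np
hsv=cv2.cvtColor(cv2.imread("pics/w12.png"),cv2.COLOR_BGR2HSV)
for v in range(60,112,3): print(v,hsv[v,318],end=' ')
E
```

```text
21.9 [439.99601601 238.77070756 134.67622009] [-2.11209809e-01  9.77440648e-01  4.43287294e-04] 0.016662724326437353 [-0.48595302  0.22001701 -1.87598476] 0.29026658427057034
[-4.691e+01 -7.880e+00 -8.000e-02 -3.000e-02  1.000e-02  1.299e+01]
60 [ 12 149 193] 63 [ 13 150 195] 66 [ 13 145 195] 69 [ 13 149 185] 72 [ 12 145 201] 75 [ 13 147 199] 78 [ 18 113 222] 81 [ 21 105 238] 84 [ 21 101 240] 87 [ 21 100 242] 90 [110  37 123] 93 [107  29 124] 96 [111  20 127] 99 [105  21 123] 102 [105  24 125] 105 [120  22 128] 108 [115  24 130] 111 [110  47 130]
```

Emit:
apply_moves:
  motion: [-3, -0.5, 0, 0, 0, 1, 0, -8, -1.3, 0, 0, 0, 2.2, 0, -13.5, -2.3, 0, 0, 0, 4, 0, -19, -3.2, 0, 0, 0, 5.5, 0, -25, -4.2, 0, 0, 0, 7, 0, -31, -5.2, 0, 0, 0, 8.5, 0, -37, -6.2, 0, 0, 0, 10, 0, -42, -7, 0, 0, 0, 11.6, 0, -45.5, -7.7, 0, 0, 0, 12.6, 0, -46.9, -7.9, 0, 0, 0, 13, 0]

```text
clock: 23.2
eef_pos: [460.2, -239.3, 134.0]
tool_rot: [0.714, 0.7, -0.001, -0.0]
wrist_force: [-0.5, 0.2, -1.8]
gripper_width: 0.29
```

Emit:
apply_moves:
  motion: [0, 0, 0, 0, 0, 0, 0, 0, 0, 3, 0, 0, 0, 0, 0, 0, 6, 0, 0, 0, 0, 0, 0, 7, 0, 0, 0, 0, 0, 0, 7.5, 0, 0, 0, 0, 0, 0, 7.5, 0, 0, 0, 0, 0, 0, 7.5, 0, 0, 0, 0, 0, 0, 7.5, 0, 0, 0, 0, 0, 0, 7.5, 0, 0, 0, 0, 0, 0, 7.5, 0, 0, 0, 0]

```text
clock: 24.45
eef_pos: [461.9, -236.5, 59.6]
tool_rot: [0.712, 0.702, 0.0, 0.0]
wrist_force: [0.3, 0.1, -1.5]
gripper_width: 0.287
```

```bash
python3 shot.py w13; python3 go.py 461.8 -236.6 36 1.557
```

```text
24.45 [ 461.89989492 -236.47696156   59.5854072 ] [1.41959449e-02 9.99899231e-01 6.04107902e-05] 0.002956664425778954 [ 0.28436548  0.07345803 -1.47866183] 0.2869606292207729
[-0.01 -0.01  2.36  0.   -0.01 -0.02]
```

View pics/w13.png

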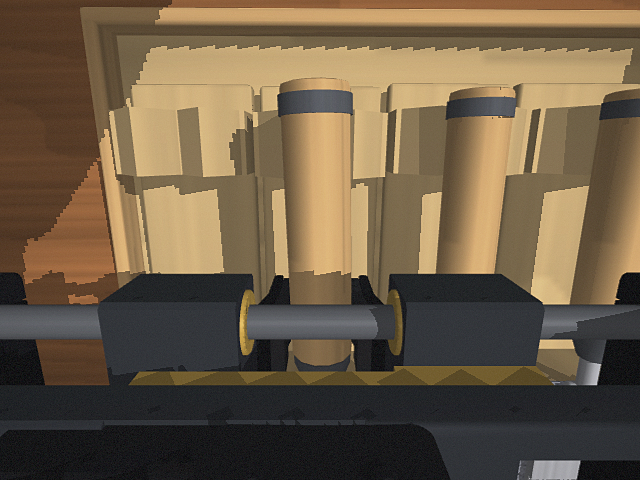

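Chisel30 is centred over the second rest (u≈317), with chisels 9 (u≈480) and 42 (u≈610) lying clear of it. Lowering and releasing.

Emit:
apply_moves:
  motion: [0, 0, 0.8, 0, 0, 0, 0, 0, 0, 1.3, 0, 0, 0, 0, 0, 0, 1.6, 0, 0, 0, 0, 0, 0, 1.8, 0, 0, 0, 0, 0, 0, 2, 0, 0, 0, 0, 0, 0, 2.1, 0, 0, 0, 0, 0, 0, 2.2, 0, 0, 0, 0, 0, 0, 2.2, 0, 0, 0, 0, 0, 0, 2.2, 0, 0, 0, 0, 0, 0, 2.2, 0, 0, 0, 0]

```text
clock: 25.75
eef_pos: [461.9, -236.5, 37.6]
tool_rot: [0.712, 0.702, 0.0, 0.0]
wrist_force: [0.6, -1.2, -1.5]
gripper_width: 0.29
```

Emit:
apply_moves:
  motion: [0, 0, 0.1, 0, 0, 0, 0, 0, 0, 0.15, 0, 0, 0, 0, 0, 0, 0.15, 0, 0, 0, 0, 0, 0, 0.15, 0, 0, 0, 33, 0, 0, 0.15, 0, 0, 0, 40, 0, 0, 0.15, 0, 0, 0, 55, 0, 0, 0.15, 0, 0, 0, 55, 0, 0, -3, 0, 0, 0, 55, 0, 0, -7, 0, 0, 0, 55, 0, 0, -10, 0, 0, 0, 55]

```text
clock: 27.0
eef_pos: [462.0, -236.7, 139.0]
tool_rot: [0.712, 0.702, 0.0, 0.0]
wrist_force: [0.1, 0.6, 0.3]
gripper_width: 0.551
```

```bash
python3 go.py 428.5 305 125 1.783
```

```text
[ 5.412e+01 -4.140e+00  1.390e+00  4.000e-02  1.000e-02 -1.299e+01]
```

Emit:
apply_moves:
  motion: [54.1, -4.1, 1.2, 0, 0, -13, 55, 54.1, -4.1, 1.2, 0, 0, -13, 55, 54.1, -4.1, 1.2, 0, 0, -13, 55, 54.1, -4.1, 1.2, 0, 0, -13, 55, 54.1, -4.1, 1.2, 0, 0, -13, 55, 54.1, -4.1, 1.2, 0, 0, -13, 55, 54.1, -4.1, 1.2, 0, 0, -13, 55, 54.1, -4.1, 1.2, 0, 0, -13, 55, 54.1, -4.1, 1.2, 0, 0, -13, 55, 54.1, -4.1, 1.2, 0, 0, -13, 55]

```text
clock: 28.25
eef_pos: [427.2, 308.4, 125.0]
tool_rot: [0.626, 0.78, -0.0, -0.0]
wrist_force: [0.4, 0.1, -0.2]
gripper_width: 0.548
```

```bash
python3 shot.py w14;python3 meas.py w14 18 428.5 305; python3 go.py 428.5 305 30 1.783
```

```text
28.25 [427.23829946 308.4055962  125.04281037] [-2.16275000e-01  9.76332457e-01  2.39889468e-04] 0.05984091353195872 [ 0.35568343  0.05730915 -0.24941395] 0.5476906641645098
[314.16616662 110.61207109] [313.46397239 256.86699705]
end col [(94, 13, 145, 190), (97, 13, 145, 123), (100, 10, 144, 133), (103, 12, 150, 131), (106, 11, 149, 132), (109, 20, 108, 248), (112, 20, 103, 236), (115, 10, 32, 144), (118, 106, 23, 122), (121, 108, 21, 123), (124, 113, 24, 125), (127, 110, 65, 117), (130, 21, 106, 238)]
18 30 36.25999999999999 40.660000000000025 yaw 0.221 orig [428.2 304.7]
[-0.1   0.03  9.51 -0.03  0.04  0.17]
```

Emit:
apply_moves:
  motion: [-0.1, 0, 3, 0, 0, 0.1, 55, -0.1, 0, 7, 0, 0, 0.1, 55, -0.1, 0, 9.5, 0, 0, 0.1, 55, -0.1, 0, 9.5, 0, 0, 0.1, 55, -0.1, 0, 9.5, 0, 0, 0.1, 55, -0.1, 0, 9.5, 0, 0, 0.1, 25, -0.1, 0, 9.5, 0, 0, 0.1, 10, -0.1, 0, 9.5, 0, 0, 0.1, 0, -0.1, 0, 9.5, 0, 0, 0.1, 0, -0.1, 0, 9.5, 0, 0, 0.1, 0]

```text
clock: 29.55
eef_pos: [428.9, 304.2, 30.9]
tool_rot: [0.629, 0.778, 0.0, 0.0]
wrist_force: [-1.5, -0.9, 5.7]
gripper_width: 0.29
```

Emit:
apply_moves:
  motion: [0, 0, 0, 0, 0, 0, 0, 0, 0, 0, 0, 0, 0, 0, 0, 0, -0.5, 0, 0, 0, 0, 0, 0, -2, 0, 0, 0, 0, 0, 0, -4, 0, 0, 0, 0, 0, 0, -6, 0, 0, 0, 0, 0, 0, -8, 0, 0, 0, 0, 0, 0, -10, 0, 0, 0, 0, 0, 0, -10.5, 0, 0, 0, 0, 0, 0, -10.5, 0, 0, 0, 0]

```text
clock: 30.8
eef_pos: [428.7, 304.1, 135.7]
tool_rot: [0.629, 0.778, 0.0, -0.0]
wrist_force: [-0.6, -0.1, -1.8]
gripper_width: 0.289
```

```bash
python3 shot.py w15; python3 go.py 461 -304.6 135 1.557
python3 - <<'E'
import cv2,numpy as np
hsv=cv2.cvtColor(cv2.imread("pics/w15.png"),cv2.COLOR_BGR2HSV)
for v in range(60,112,3): print(v,hsv[v,318],end=' ')
E
```

```text
30.8 [428.74574239 304.14401487 135.70713745] [-2.09462905e-01  9.77816510e-01  4.05760587e-04] 0.016356289862921976 [-0.62426214 -0.08020083 -1.83778796] 0.2890221945864886
[-6.018e+01 -9.570e+00  3.000e-02 -3.000e-02  1.000e-02  1.288e+01]
60 [ 13 149 194] 63 [ 13 148 197] 66 [ 13 151 194] 69 [ 13 154 190] 72 [ 13 153 187] 75 [ 14 136 152] 78 [ 19 108 231] 81 [ 19 107 232] 84 [ 19 111 232] 87 [111  34 120] 90 [111  21 121] 93 [109  24 119] 96 [106  23 120] 99 [106  27 122] 102 [103  30 121] 105 [117  21 121] 108 [112  31 124] 111 [ 20 108 244]
```

Emit:
apply_moves:
  motion: [-3, -0.5, 0, 0, 0, 0.6, 0, -8, -1.3, 0, 0, 0, 1.7, 0, -13, -2.1, 0, 0, 0, 2.8, 0, -18, -2.9, 0, 0, 0, 3.9, 0, -24, -3.8, 0, 0, 0, 5.1, 0, -30, -4.8, 0, 0, 0, 6.4, 0, -36, -5.7, 0, 0, 0, 7.7, 0, -42, -6.7, 0, 0, 0, 9, 0, -48, -7.6, 0, 0, 0, 10.3, 0, -54, -8.6, 0, 0, 0, 11.6, 0]

```text
clock: 32.1
eef_pos: [457.5, -243.5, 135.1]
tool_rot: [0.704, 0.71, 0.0, -0.0]
wrist_force: [1.4, 0.5, -1.3]
gripper_width: 0.29
```

```bash
python3 -c "print('commanded remaining: x -6.2 y -1.0 in old axes')"; python3 go.py 461 -304.6 135 1.557
```

```text
commanded remaining: x -6.2 y -1.0 in old axes
[-6.11  0.3   0.01 -0.01 -0.01  1.28]
```

Emit:
apply_moves:
  motion: [-3, 0.1, 0, 0, 0, 0.6, 0, -5, 0.2, 0, 0, 0, 1, 0, -6.1, 0.3, 0, 0, 0, 1.3, 0, -6.1, 0.3, 0, 0, 0, 1.3, 0, -6.1, 0.3, 0, 0, 0, 1.3, 0, -6.1, 0.3, 2, 0, 0, 1.3, 0, -6.1, 0.3, 5, 0, 0, 1.3, 0, -6.1, 0.3, 7.5, 0, 0, 1.3, 0, -6.1, 0.3, 7.5, 0, 0, 1.3, 0, -6.1, 0.3, 7.5, 0, 0, 1.3, 0]

```text
clock: 33.35
eef_pos: [461.9, -302.8, 61.5]
tool_rot: [0.712, 0.702, 0.0, 0.0]
wrist_force: [0.1, 0.1, -1.5]
gripper_width: 0.291
```

```bash
python3 shot.py w16; python3 go.py 461.3 -304.6 37 1.557
```

```text
33.35 [ 461.87552053 -302.77678893   61.52473473] [ 1.35312681e-02  9.99908429e-01 -1.94423525e-04] 0.008080590310939996 [ 0.0799608   0.14655561 -1.51080615] 0.29113976420300497
[-0.16 -0.08  2.47  0.1   0.02  0.01]
```

Lateral −1.6 mm, then lower slowly to TCP z ≈ 37 (grasp height 30.9 + 6).

Emit:
apply_moves:
  motion: [-0.2, 0, 0.6, 0, 0, 0, 0, -0.2, 0, 1.2, 0, 0, 0, 0, -0.2, 0, 1.6, 0, 0, 0, 0, -0.2, 0, 1.8, 0, 0, 0, 0, -0.2, 0, 2, 0, 0, 0, 0, -0.2, 0, 2.1, 0, 0, 0, 0, -0.2, 0, 2.2, 0, 0, 0, 0, -0.2, 0, 2.3, 0, 0, 0, 0, -0.2, 0, 2.3, 0, 0, 0, 0, -0.2, 0, 2.3, 0, 0, 0, 0]

```text
clock: 34.65
eef_pos: [461.3, -304.8, 37.5]
tool_rot: [0.712, 0.702, 0.0, -0.0]
wrist_force: [-0.5, 0.2, -1.0]
gripper_width: 0.288
```

Emit:
apply_moves:
  motion: [0, 0, 0.1, 0, 0, 0, 0, 0, 0, 0.15, 0, 0, 0, 0, 0, 0, 0.15, 0, 0, 0, 0, 0, 0, 0.15, 0, 0, 0, 33, 0, 0, 0.15, 0, 0, 0, 40, 0, 0, 0.15, 0, 0, 0, 55, 0, 0, 0.15, 0, 0, 0, 55, 0, 0, -3, 0, 0, 0, 55, 0, 0, -7, 0, 0, 0, 55, 0, 0, -10, 0, 0, 0, 55]

```text
clock: 35.9
eef_pos: [461.4, -305.2, 139.0]
tool_rot: [0.712, 0.702, 0.0, 0.0]
wrist_force: [0.9, 0.4, 0.3]
gripper_width: 0.55
```

```bash
python3 go.py 530 -203 330 1.557
```

```text
[ 10.31   6.73 -19.1    0.04   0.02  -0.04]
```

Emit:
apply_moves:
  motion: [0, 0, -6, 0, 0, 0, 55, 10.3, 6.7, -19, 0, 0, 0, 55, 10.3, 6.7, -19, 0, 0, 0, 55, 10.3, 6.7, -19, 0, 0, 0, 55, 10.3, 6.7, -19, 0, 0, 0, 55, 10.3, 6.7, -19, 0, 0, 0, 55, 10.3, 6.7, -19, 0, 0, 0, 55, 10.3, 6.7, -19, 0, 0, 0, 55, 10.3, 6.7, -19, 0, 0, 0, 55, 10.3, 6.7, -19, 0, 0, 0, 55]

```text
clock: 37.15
eef_pos: [529.6, -203.0, 327.4]
tool_rot: [0.712, 0.702, 0.0, -0.0]
wrist_force: [-0.4, -0.7, -0.2]
gripper_width: 0.549
```

```bash
python3 shot.py w17
python3 - <<'E'
import cv2
a=cv2.imread("pics/w17.png")[20:270,180:460]
cv2.imwrite("pics/crop3.png",cv2.resize(a,(672,600),interpolation=cv2.INTER_CUBIC))
E
```

```text
37.15 [ 529.57732875 -203.03829381  327.41562959] [1.44713613e-02 9.99895276e-01 1.27927194e-04] 0.002906031272434271 [-0.38458364 -0.66225721 -0.1750876 ] 0.5493823268465501
```

View pics/crop3.png

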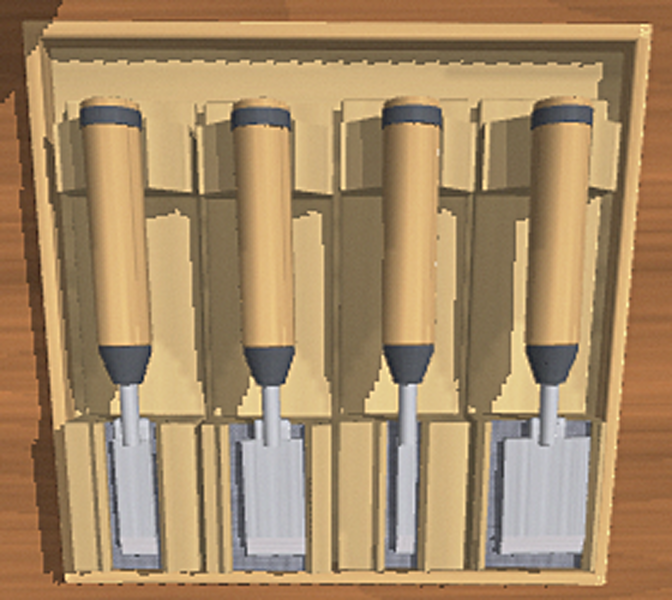

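All four chisels lie in the correct slots (crop: 18 at u≈130, 30 at 270, 9 at 405, 42 at 545). The 42 blade sits near its right slot wall, so I'll check it from closer.

Emit:
apply_moves:
  motion: [8, 7, 7, 0, 0, 0, 55, 8, 7, 12, 0, 0, 0, 55, 8, 7, 12, 0, 0, 0, 55, 8, 7, 12, 0, 0, 0, 55, 8, 7, 12, 0, 0, 0, 55, 8, 7, 12, 0, 0, 0, 55, 8, 7, 12, 0, 0, 0, 55, 8, 7, 12, 0, 0, 0, 55, 8, 7, 12, 0, 0, 0, 55, 8, 7, 12, 0, 0, 0, 55]

```text
clock: 38.45
eef_pos: [600.8, -123.9, 207.5]
tool_rot: [0.712, 0.702, 0.0, -0.0]
wrist_force: [-0.6, 0.3, -0.4]
gripper_width: 0.552
```

```bash
python3 shot.py w18
python3 - <<'E'
import cv2,pickle
from h import *
c=pickle.load(open("w18.pkl","rb"))
u,v=proj(c,[555,-101,50]).astype(int);u2,_=proj(c,[555,-170,50]).astype(int);print(u,v,u2)
x0=max(u2-40,0);a=cv2.imread("pics/w18.png")[max(v-110,0):v+80,x0:x0+210];print(max(v-110,0),x0)
cv2.imwrite("pics/crop4.png",cv2.resize(a,None,fx=3,fy=3,interpolation=cv2.INTER_CUBIC))
E
```

```text
38.45 [ 600.79114951 -123.86188759  207.510377  ] [1.41332380e-02 9.99900116e-01 9.29261843e-05] 0.0015269721326413254 [-0.60151562  0.28829198 -0.43268822] 0.5522429985232512
345 177 264
67 224
```

View pics/crop4.png

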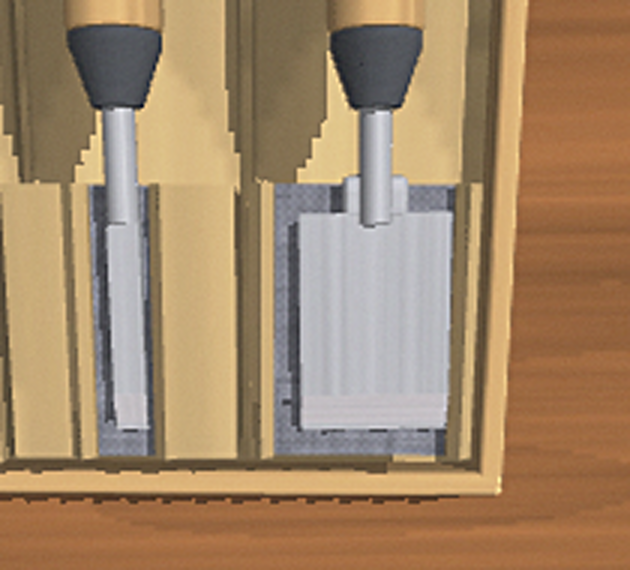

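Both blades lie flat with even shadow gaps, inside their slots and short of the slot ends. They sit about 2–3 mm off slot centre, which is within tolerance. The arm is clear, so I'll hand in.

```bash
python3 -c "
from bench import ctrl
print(ctrl.hand_in(), ctrl.get_obs()['clock'])"
```

```text
the job is handed in; nothing more can be done
the job is handed in; nothing more can be done
```

All four chisels are in the rests that match their blade widths, and I handed the job in at about 38.5 s of the 112 s allowed; no verdict came back. Each one was gripped at the origin, lifted straight up, carried over the tray, lowered until the rest took part of its weight, then released.

**Last checks:** In the final wrist views the handles are in their cradles. The blades look flat in the right slots, with no edge past the slot end.
- **Sideways offset:** The 42 mm and 9 mm blades sit roughly 2–3 mm off slot centre. That is about 0.03 rad of yaw for the 42, within tolerance. In the wider view, the 18 and 30 look within about 2 mm.
- **Arm:** The wrist forces I read stayed below about 8 N. The arm was still and clear of the tray at the end.

**Not measured:** The hammer and tape were never approached, but I took no final picture to confirm they hadn't moved. I judged chisel height and level by eye and did not measure them.

No check failed. One early handle fit was about 2–3 mm off because of shading, and I corrected it before picking up those chisels.

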